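Register a print pallet on its pins and latch it

ROBOT

A 6-joint arm with a two-finger parallel gripper is mounted at the origin on the work surface. World frame = base frame: x ahead of the robot, y to its left, z up, the work surface at z = 0. Lengths are in m, angles in degrees, forces in N, time in s.
With the tool pointing down it reaches from about 0.3 to 0.875 m from the base axis. Payload 4.2 kg.
Tool frame: the origin (TCP) lies between the finger pads; the fingertips stand 19 mm ahead of it and the grasp point (between the pads) is the TCP; y points along the fingers, x is the direction in which the jaws open and shut, and the axes are right-handed (so a half turn about y gives the same grasp; the last joint's range is limited). The gripper opens to 85 mm and grips with 20 to 120 N. Pads are 22 mm wide; open, the fingers measure 114 mm over their backs; the gripper's body (76 mm by 85 mm) begins 54 mm behind the grasp point. The pads swing forward as they close: fully open they stand 13 mm farther back than shut.
Start: joints at [-70.646, 18.312, 89.639, -0, 72.044, -1.146], TCP at [0.201, -0.539, 0.25] pointing down, gripper open.
Joint ranges: [-177.97, 177.97], [-48.28, 115.42], [12.27, 149.76], [-77.06, 257.06], [2.81, 150.46], [-146.56, 146.56]. Speed limits (degrees/s): [147.25, 147.25, 180, 180, 180, 180].

INTERFACE

Orientations are given as a 3x3 rotation matrix whose columns are the frame's x, y, z axes.
In Python, from workcell import monitor, cams, manip gives the robot as it stands.
- The arm moves only by the shell command python3 -m pendant 'ROWS' [FORCE]. ROWS is JSON, a list of rows, each a list of 7 numbers: the turn, a rotation vector about the tool's x, y, z in rad, then the shift along the tool's x, y, z in m, then the opening in per cent of the stroke, from 0 (shut) to 100 (fully open). A call has 1 to 12 rows; each row is the pose to reach, as a shift and turn from the pose measured when the call began, along the tool's axes at that moment; what a row does not reach only later rows make up. A row lasts 1/8 s, in which the tool goes at most 62.5 mm and 10.7 degrees, less where a joint would pass 70% of its speed; a pose out of reach is approached as far as the arm can. A call with a gripper value outside its range is refused whole. The fingers move at their own pace and stop on an object; FORCE is the grip in N (left out, the last holds). Time passes only in rows, so rows that repeat a pose let the fingers close. It gives the time, the measured TCP pose, the force and the opening at its end, in the units of the state.
- monitor.get_obs(): the state, without advancing time (a new reading comes with each control period).
- cams.snapshot(name): name is "scene" or "side" or "wrist"; returns a dict with "img" (480x640x3 uint8, blue, green, red), "vfov" (degrees; the focal length in pixels is half the picture's height over the tangent of half this angle, whatever the lens; pixels are square), "cx", "cy" (the principal point, pixels), "eye" and "orientation" of the camera in the world. Camera axes: x right, y down, z forward; pixel columns grow to the right and rows downward; lengths in m; the calibration is good to about 2 mm. A picture is of the moment at which its call begins. There is no depth.
- manip.job_done(): hands the job in, once; it reports no verdict.
The state is a dict: "time_s": time; "joint_pos": joint angles; "dq": joint speeds; "joint_efforts": joint torques, N m; "tool_pos": TCP position; "orientation": TCP orientation; "contact_force": force on the tool from outside, world axes, zero at the start; "wrist_torque": the same for the moment, N m; "gripper_width": opening from 0.0 (shut) to 1.0 (fully open).
Only numpy, scipy, OpenCV 4.12 (cv2) and the standard library are available. Lean on these libraries where they do the work, as an engineer would, in place of code of your own. Each camera call takes 0.05 s, during which the arm holds its last target.

TASK

The wooden print pallet has been laid down askew and is riding on top of the two brass locating pins of the dark base board. Without lifting it, nudge it with the fingers towards the blue fence and along it to the left until both its holes drop over the pins and it lies flat on the board; only then push the red latch round, as far as it goes, over the pallet's edge. Do not disturb the inks and tools around, and leave everything standing free of the gripper.

Things in the scene. Friction and masses are not known exactly. Their poses are not given: they have to be found in the camera images.
- board: Fixed dark steel base board, 230 (x) by 470 (y) by 10 mm; origin at the centre of its underside, on the table. Own x points away from the robot, y left, z up; it may stand turned up to 0.2 rad. 'Board' coordinates below are in mm from this origin. The pins hold the seated pallet with its origin over this origin, within about 2 mm, and its far edge 1 mm short of the blue fence.
- fence (a point): Middle of the blue fence bar, at board (76, -20, 34): top edge of its face towards the robot. It runs along board y for 300 mm, fixed on the board, 24 mm high above the board.
- pin_right (a point): Top of the right pin, at board (30, -50, 19): 12 mm thick, 9 mm high above the board's top, domed over its upper 4 mm.
- pin_left (a point): Top of the left pin, at board (30, 50, 19), the same as the right one.
- pallet: Loose light wooden plate, 150 (x) by 220 (y) by 10 mm, 0.2 to 0.45 kg, white sheet with yellow dots on top; origin at the centre of its underside, axes as the board's. It starts 15 to 26 mm nearer the robot than its seat and 20 to 45 mm right of it, turned up to 0.11 rad, near edge on the board, far part on the pin tops (tilt 0.07 rad). Seated: underside at z = 10 mm, top at 20.
- hole_right (a point): Centre of the pallet's right hole on its underside, at pallet (30, -50, 0): round, right through, 15.4 mm across. Belongs over pin_right. Slid along the fence to the left, the pallet drops over the pins by its own weight and the pins then stop it.
- hole_left (a point): Centre of the pallet's left hole on its underside, at pallet (30, 50, 0), the same size. Belongs over pin_left.
- latch (a joint): Angle of the red latch bar about its upright pivot at board (-20, 137): at 0 it points to the robot (board -x), growing anticlockwise seen from above; at 1.57 it points right (board -y) over the pallet's left edge; stop at 1.6. Starts at 0 to 0.35, stays where left, about 1 N at the knob. Bar 16 mm wide, 62 mm long from the pivot, 23 to 31 mm above the table: clears only a seated pallet.
- latch_knob (a point): Middle of the upright red round knob on the latch, 14 mm across, 24 mm high (31 to 55 mm above the table), 52 mm from the pivot; this point is 43 mm above the table.
- ink_pot: The small yellow ink pot on the board's far left corner, 40 mm across, 42 mm high; origin under its centre. Leave it alone.
- tape: Roll of blue tape lying flat, 90 mm across, 24 mm high, left of the board; origin under its centre. Leave it alone.
- spatula: Loose spatula lying to the right of the board. Leave it alone.
- jar_red: Red ink jar, 68 mm across, 80 mm high, beyond the board; origin under its centre. Leave it alone.
- spray: Spray can, 60 mm across, 170 mm high, far right; origin under its centre. Leave it alone.
- mug: White mug, 76 mm across, 85 mm high, far left; origin under its centre. Leave it alone.
- squeegee: Wooden squeegee, 22 by 200 by 47 mm, lying along y beyond the board; origin under its centre. Leave it alone.

How it is judged (in metres and radians):
On the way, in this order (a step that is already met when the one before it is completed fails the run):
1. the pallet lies flat on the board with both holes over the pins, the latch still open (horizontal distance between hole_right and pin_right below 0.004 m and horizontal distance between hole_left and pin_left below 0.004 m and angle between pallet's own z axis and vertical below 0.02 rad and z of pallet in the frame of board below 0.0125 m and value of joint latch below 0.8 rad), for 0.2 s.
2. the latch is swung over the seated pallet (horizontal distance between hole_right and pin_right below 0.004 m and horizontal distance between hole_left and pin_left below 0.004 m and angle between pallet's own z axis and vertical below 0.02 rad and z of pallet in the frame of board below 0.0125 m and value of joint latch above 1.4 rad), for 0.2 s.
At the end, for the whole second after the job is handed in: The pallet lies flat (within 0.02 rad, underside within 2.5 mm of the board), each hole within 4 mm of its pin, at rest; the latch is turned past 1.4 rad over it; nothing is touched (all of step 2 and linear speed of pallet below 0.02 m/s).
It fails at once if the pallet is lifted or tipped up (z of pallet in the frame of board above 0.026 m or angle between pallet's own z axis and vertical above 0.2 rad).
It fails at once if an ink, tool or other bystander is moved more than 20 mm or tipped over (distance of any of ink_pot, tape, spatula, jar_red, spray, mug, squeegee from where it was at the start of the episode above 0.02 m or angle between any of ink_pot, tape, spatula, jar_red, spray, mug, squeegee's own z axis and vertical above 0.5 rad).
It also fails if it takes over 66 s, if anything falls off the work surface, if the arm or the gripper's body presses on something with over 40 N, if the wrist force passes 120 N, or if a joint passes its speed limit or range.

## Working session

There is one attempt and no reset: what is moved stays moved. The work goes in short steps, Python scripts to look and compute and a shell command to move; the robot and the scene stay as the last step left them, time stands still between calls to the robot, and variables do not carry over. Pictures are saved under pics/ and viewed, and the job is handed in when it is done.

```bash
mkdir -p pics; ls; python3 - <<'E'
from workcell import monitor,cams
import cv2
print(monitor.get_obs())
for n in ("scene","side","wrist"):
    s=cams.snapshot(n); cv2.imwrite(f"pics/{n}0.png",s["img"]); print(n,{k:v for k,v in s.items() if k!="img"})
E
```

```text
pics
{'time_s': 0.0, 'joint_pos': array([-7.06455928e+01,  1.83517111e+01,  8.97082785e+01, -2.37408970e-03,
        7.20404967e+01, -1.14425554e+00]), 'dq': array([ 0.03842746,  0.02835948, -0.02507489, -0.00549302,  0.06199746,
       -0.03354702]), 'joint_efforts': array([-3.34724837e-04, -4.15527785e+01, -2.34163284e+01,  2.12249638e-04,
        8.03792034e-03, -1.38393028e-05]), 'tool_pos': array([ 0.20121637, -0.5381748 ,  0.24946881]), 'orientation': array([[ 3.50196978e-01, -6.18421530e-04,  9.36675875e-01],
       [-9.36674436e-01,  1.64163724e-03,  3.50197524e-01],
       [-1.75425168e-03, -9.99998461e-01, -4.36323920e-06]]), 'contact_force': array([ 1.06419589, -0.10591948,  0.62133612]), 'wrist_torque': array([0.0402922 , 0.02614379, 0.04771777]), 'gripper_width': 0.9998791939388447}
scene {'vfov': 52.60303637864361, 'cx': 325.2089265824042, 'cy': 246.47731855981897, 'eye': array([1.21791403, 0.25422825, 0.93548556]), 'orientation': array([[-0.36399124,  0.73433191, -0.57294592],
       [ 0.93139723,  0.28493115, -0.22652469],
       [-0.00309417, -0.61609325, -0.78766715]])}
side {'vfov': 52.9986388618464, 'cx': 321.06880192789197, 'cy': 231.1617868145438, 'eye': array([ 0.5174187 , -1.0531142 ,  1.09489847]), 'orientation': array([[ 0.99614458, -0.06822135,  0.05515272],
       [-0.08690041, -0.68127792,  0.72684849],
       [-0.01201226, -0.72883897, -0.68457977]])}
wrist {'vfov': 65.21947760744592, 'cx': 320.8739242333328, 'cy': 240.6379307124791, 'eye': array([ 0.27447574, -0.51100815,  0.37342616]), 'orientation': array([[ 3.48995641e-01, -8.91488325e-01, -2.88878190e-01],
       [-9.37124139e-01, -3.32205954e-01, -1.06946496e-01],
       [-6.25502065e-04,  3.08038586e-01, -9.51373659e-01]])}
```

View pics/scene0.png

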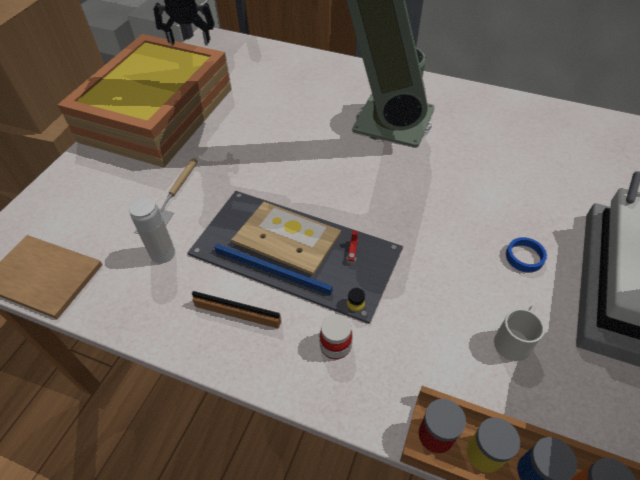

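View pics/side0.png

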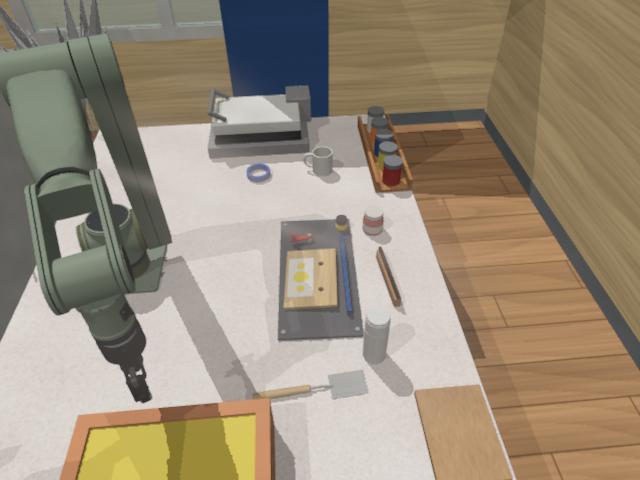

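View pics/wrist0.png

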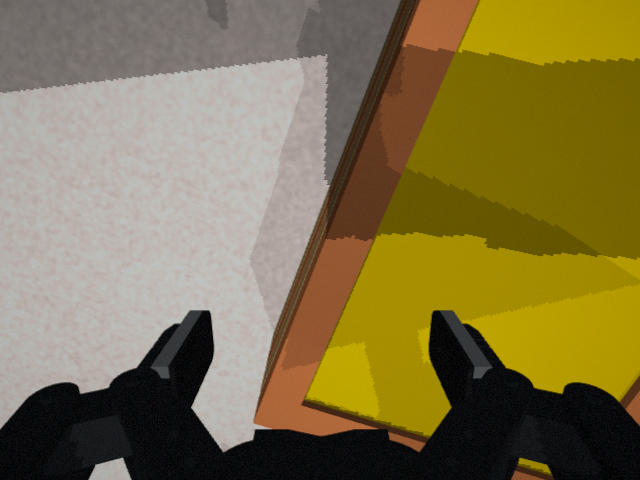

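Scene view: board corners about (237,193), (190,253), (372,316), (402,246); the pallet is askew in front of the blue fence, and the latch is near (353,245). I'll enlarge both views for accurate corners.

```bash
python3 - <<'E'
import cv2
a=cv2.imread("pics/scene0.png")[180:330,180:415]; cv2.imwrite("pics/sc_z.png",cv2.resize(a,None,fx=3.4,fy=3.4,interpolation=cv2.INTER_CUBIC))
a=cv2.imread("pics/side0.png")[205:345,265:405]; cv2.imwrite("pics/si_z.png",cv2.resize(a,None,fx=4.2,fy=4.2,interpolation=cv2.INTER_CUBIC))
E
```

```text
(no output)
```

View pics/sc_z.png

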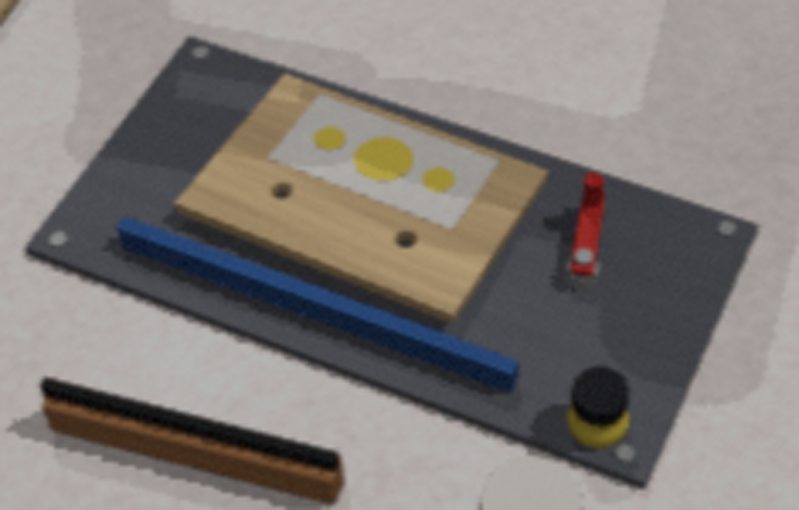

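View pics/si_z.png

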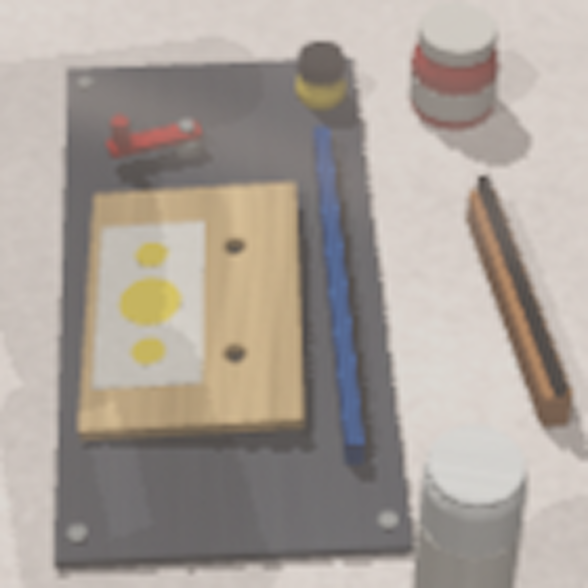

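```bash
cat >h.py <<'E'
import numpy as np,cv2
from scipy.optimize import least_squares
from workcell import monitor,cams
def proj(s,P):
    P=np.atleast_2d(P); f=240/np.tan(np.radians(s["vfov"]/2)); c=(P-s["eye"])@s["orientation"]
    return np.c_[s["cx"]+f*c[:,0]/c[:,2], s["cy"]+f*c[:,1]/c[:,2]]
def ray(s,uv,z):
    f=240/np.tan(np.radians(s["vfov"]/2)); d=s["orientation"]@np.array([(uv[0]-s["cx"])/f,(uv[1]-s["cy"])/f,1]); e=s["eye"]
    return e+d*(z-e[2])/d[2]
def Rz(a): return np.array([[np.cos(a),-np.sin(a),0],[np.sin(a),np.cos(a),0],[0,0,1]])
def board2w(p,P): return np.atleast_2d(P)/1000@Rz(p[2]).T+np.array([p[0],p[1],0])
def pal2w(p,P,tilt=0.07):
    P=np.atleast_2d(P)/1000; th=tilt
    x=(P[:,0]+.075); X=x*np.cos(th)-P[:,2]*np.sin(th)-.075; Z=.010+x*np.sin(th)+P[:,2]*np.cos(th)
    return np.c_[X,P[:,1],Z]@Rz(p[2]).T+np.array([p[0],p[1],0])
def fit(fn,P,obs,x0):
    P=np.array(P,float)
    g=lambda p: np.concatenate([(proj(s,fn(p,P[idx]))-uv).ravel() for s,idx,uv in obs])
    r=least_squares(g,x0,loss="soft_l1",x_scale=[.1,.1,.1]); return r.x,g(r.x).reshape(-1,2)
def unz(pts,ox,oy,k): return np.array(pts,float)/k-.5+.5/k+[ox,oy]
E
python3 - <<'E'
from h import *
sc=cams.snapshot("scene");si=cams.snapshot("side")
A=lambda p:unz(p,180,180,3.4); B=lambda p:unz(p,265,205,4.2)
bc=[[-115,-235,10],[-115,235,10],[115,235,10],[115,-235,10]]
o=[(sc,[0,1,2,3],A([(189,38),(757,228),(645,485),(30,250)])),(si,[1,2,3,0],B([(68,70),(352,62),(410,551),(58,563)]))]
b,r=fit(board2w,bc,o,[.5,0,0]); print("board",b.round(4)); print(r.round(1).tolist())
for s,_,uv in o: print([ray(s,q,.01).round(4).tolist() for q in uv])
pc=[[-75,-110,10],[-75,110,10],[75,110,10],[75,-110,10],[30,-50,10],[30,50,10]]
o=[(sc,[0,1,2,3,4,5],A([(287,75),(548,172),(453,318),(178,206),(282,189),(405,238)])),(si,[1,2,3,0,5,4],B([(95,193),(298,183),(302,423),(80,430),(234,245),(235,352)]))]
p,r=fit(pal2w,pc,o,[.5,0,0]); print("pallet",p.round(4)); print(r.round(1).tolist())
d=Rz(b[2]).T@np.array([p[0]-b[0],p[1]-b[1],0]); print("pallet in board mm",(d*1000).round(1),"turn",p[2]-b[2])
for n,uv,s in (("sc",A([(595,178)])[0],sc),("si",B([(119,121)])[0],si)):
    k=ray(s,uv,.055); e=Rz(b[2]).T@(k-[b[0],b[1],0])*1000; print(n,k,e.round(1),"ang",np.arctan2(-(e[1]-137),-(e[0]+20)))
fz=np.array([[76,-170,34],[76,130,34],[76,-20,34]])
print(proj(sc,board2w(b,fz)),proj(si,board2w(b,fz)))
im={}
for n,s in (("sc",sc),("si",si)):
    g=s["img"].copy()
    for P in (board2w(b,bc),pal2w(p,pc),board2w(b,fz)):
        for q in proj(s,P): cv2.circle(g,tuple(int(round(t*8)) for t in q),8,(255,0,255),1,cv2.LINE_AA,3)
    g=g[180:350,180:415]; cv2.imwrite(f"pics/ov_{n}.png",cv2.resize(g,None,fx=3.4,fy=3.4))
np.save("b.npy",b)
E
```

```text
board [ 0.5786 -0.0768 -0.0454]
[[-0.4, -1.1], [0.8, -0.9], [0.1, 0.3], [-2.6, -0.6], [0.1, -0.5], [0.5, -1.1], [1.4, -0.7], [-0.9, 0.0]]
[[0.4562, -0.3035, 0.01], [0.478, 0.162, 0.01], [0.7036, 0.1523, 0.01], [0.6822, -0.31, 0.01]]
[[0.474, 0.1607, 0.01], [0.7018, 0.1474, 0.01], [0.6788, -0.3188, 0.01], [0.4555, -0.3065, 0.01]]
pallet [ 0.5569 -0.1074 -0.0889]
[[-0.1, -0.3], [0.2, 0.2], [0.1, -0.4], [-0.6, -0.9], [0.1, 0.5], [0.4, 0.6], [0.1, 0.3], [-0.4, -0.0], [0.2, -0.9], [-0.5, 0.1], [0.4, 0.2], [0.1, 0.2]]
pallet in board mm [-20.4 -31.5   0. ] turn -0.04352217322827827
sc [0.51201672 0.04991845 0.055     ] [-72.3 123.6  55. ] ang 0.2506928029718439
si [0.51234817 0.04943122 0.055     ] [-72.  123.1  55. ] ang 0.2608184445284395
[[215.95402532 243.24888575]
 [332.01546229 286.07788337]
 [272.01267089 263.93565011]] [[347.34542774 310.59438914]
 [339.69493202 234.99475021]
 [343.22708127 269.89826732]]
```

```bash
cat >>h.py <<'E'
def go(bx,by,z,head=-np.pi/2):
    """shift in tool axes & turn to reach board (mm) pose with tool x heading (board frame)"""
    b=np.load("b.npy"); o=monitor.get_obs(); R=np.array(o["orientation"]); t=np.array(o["tool_pos"])
    T=np.r_[board2w(b,[bx,by,0])[0][:2],z]; h=head+b[2]
    Rt=np.c_[[np.cos(h),np.sin(h),0],[0,0,-1],[-np.sin(h),np.cos(h),0]]
    print("turn",cv2.Rodrigues(R.T@Rt)[0].ravel().round(3),"shift",(R.T@(T-t)).round(4),"world",T.round(3))
def where():
    b=np.load("b.npy"); o=monitor.get_obs(); t=o["tool_pos"]; e=Rz(b[2]).T@(np.array(t)-[b[0],b[1],0])*1000
    print("t",round(o["time_s"],2),"board TCP",e.round(1),"F board",(Rz(b[2]).T@o["contact_force"]).round(1),"w",round(o["gripper_width"],3))
E
python3 -c "
from h import *
go(-130,-31,.25);where()"
```

```text
turn [ 0.     0.403 -0.001] shift [-3.227e-01  2.000e-04  3.834e-01] world [ 0.447 -0.102  0.25 ]
t 0.25 board TCP [-356.  -478.2  249.9] F board [0.6 0.3 0.1] w 1.002
```

View pics/ov_sc.png

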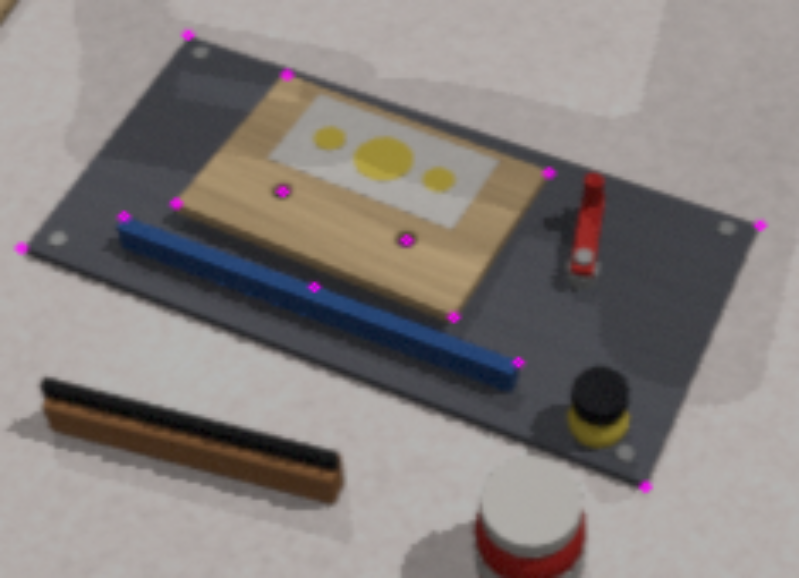

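View pics/ov_si.png

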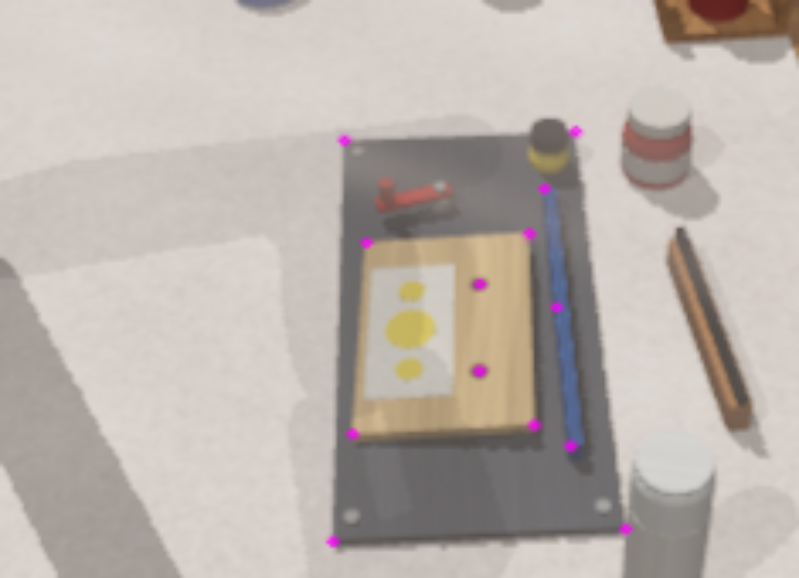

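The fitted points overlay the board, pallet, holes and fence edges well in both pictures. Moving to in front of the near edge.

```bash
python3 -m pendant '[[0,0.04,0,-0.032,0,0.038,100],[0,0.08,0,-0.065,0,0.077,100],[0,0.12,0,-0.097,0,0.115,100],[0,0.16,0,-0.129,0,0.153,100],[0,0.2,0,-0.161,0,0.192,100],[0,0.24,0,-0.194,0,0.23,100],[0,0.28,0,-0.226,0,0.268,100],[0,0.32,0,-0.258,0,0.307,100],[0,0.36,0,-0.29,0,0.345,100],[0,0.403,0,-0.323,0,0.383,100],[0,0.403,0,-0.323,0,0.383,100]]'; python3 -c "
from h import *
where(); go(-130,-31,.022)"
```

```text
time_s: 1.62
tool_pos: [0.448, -0.0994, 0.2501]
orientation: [[-0.04, -0.0, 0.999], [-0.999, 0.001, -0.04], [-0.001, -1.0, -0.0]]
contact_force: [-0.7, -0.8, -0.5]
gripper_width: 0.997
t 1.62 board TCP [-129.5  -28.4  250.1] F board [-0.7 -0.8 -0.5] w 0.997
turn [ 0.     0.005 -0.001] shift [ 0.0029  0.2281 -0.0005] world [ 0.447 -0.102  0.022]
```

```bash
python3 -m pendant '[[0,0.005,0,0.003,0.05,0,100],[0,0.005,0,0.003,0.1,0,100],[0,0.005,0,0.003,0.15,0,100],[0,0.005,0,0.003,0.19,0,100],[0,0.005,0,0.003,0.205,0,100],[0,0.005,0,0.003,0.213,0,100],[0,0.005,0,0.003,0.213,0,100]]'; python3 -c "
from h import *
where()
for n in ('scene','side','wrist'):
    g=cams.snapshot(n)['img']
    if n!='wrist': g=cv2.resize(g[170:350,180:415],None,fx=3.2,fy=3.2,interpolation=2)
    cv2.imwrite('pics/1%s.png'%n,g)"
```

```text
time_s: 2.5
tool_pos: [0.4477, -0.1026, 0.0371]
orientation: [[-0.046, -0.0, 0.999], [-0.999, 0.001, -0.046], [-0.001, -1.0, -0.0]]
contact_force: [0.6, 0.4, 0.8]
gripper_width: 1.001
t 2.5 board TCP [-129.6  -31.7   37.1] F board [0.6 0.4 0.8] w 1.001
```

View pics/1scene.png

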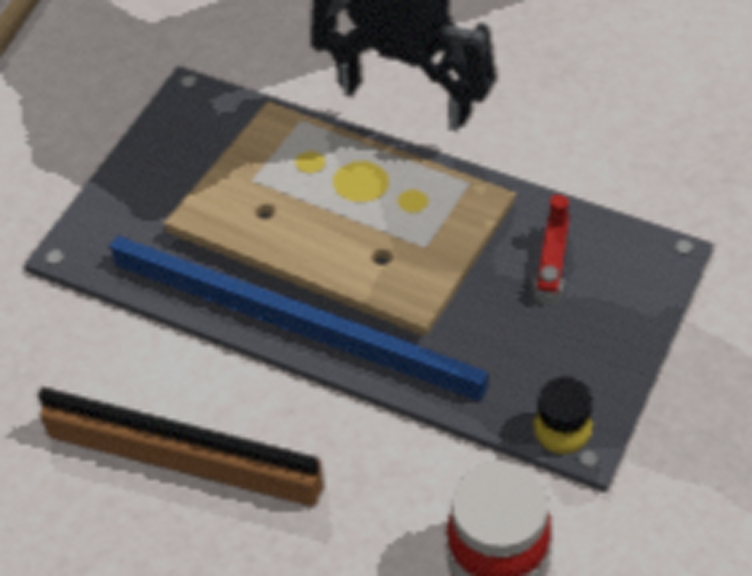

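View pics/1side.png

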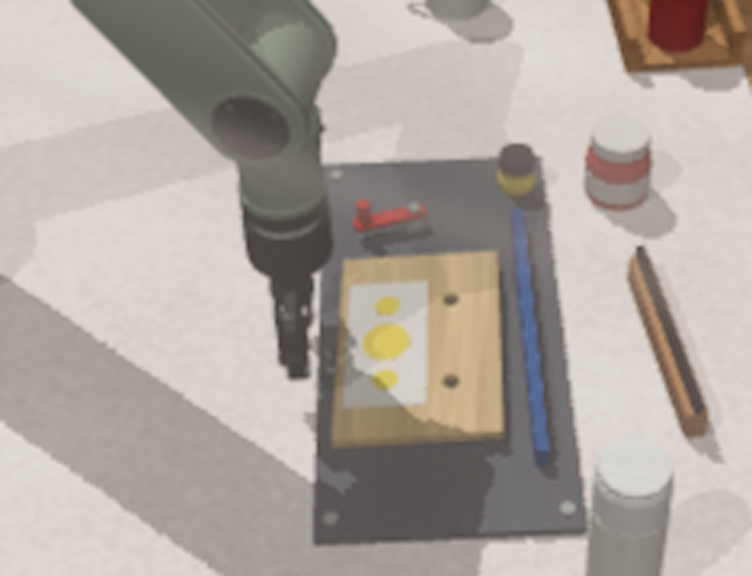

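View pics/1wrist.png

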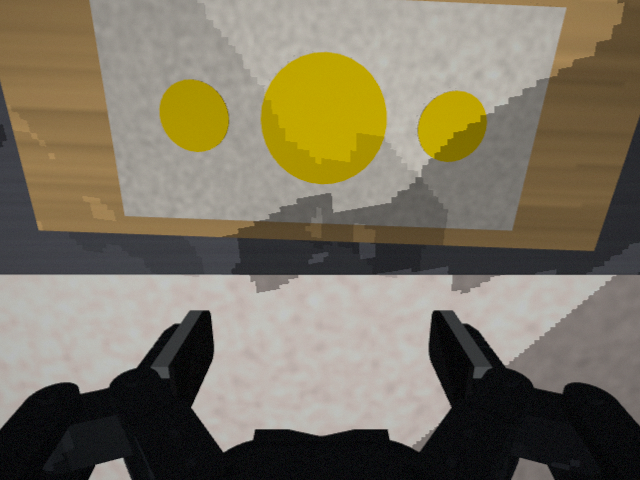

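```bash
python3 -c "
from h import *
o=monitor.get_obs();R=np.array(o['orientation']);t=o['tool_pos']
for n in ('wrist','side','scene'):
  s=cams.snapshot(n)
  for d in (6,19):
    print(n,d,[proj(s,t+R@(np.array([sx*42.5,d,z])/1000)).round(0).tolist() for sx in(-1,1) for z in (-11,11)])
  print([((q[0]-180)*3.2,(q[1]-170)*3.2) for d in (6,19) for q in proj(s,[t+R@(np.array([x,d,0])/1000) for x in (-45,45)])])
"
```

```text
wrist 6 [[[215.0, 352.0]], [[209.0, 303.0]], [[426.0, 352.0]], [[431.0, 303.0]]]
wrist 19 [[[223.0, 335.0]], [[218.0, 289.0]], [[418.0, 334.0]], [[422.0, 288.0]]]
[(np.float64(82.2996180550067), np.float64(506.63542367373725)), (np.float64(814.2203279887685), np.float64(505.40399161103835)), (np.float64(110.6907806057181), np.float64(454.9180002034216)), (np.float64(786.0207079884913), np.float64(453.8003908147741))]
side 6 [[[271.0, 265.0]], [[278.0, 265.0]], [[270.0, 287.0]], [[277.0, 287.0]]]
side 19 [[[271.0, 268.0]], [[278.0, 268.0]], [[270.0, 290.0]], [[278.0, 290.0]]]
[(np.float64(302.0121655280289), np.float64(303.1377020777272)), (np.float64(299.11105000314495), np.float64(376.8660368234045)), (np.float64(303.11512657332025), np.float64(312.4923473202496)), (np.float64(300.2845418247736), np.float64(386.1891879355948))]
scene 6 [[[323.0, 205.0]], [[319.0, 211.0]], [[293.0, 195.0]], [[289.0, 201.0]]]
scene 19 [[[323.0, 209.0]], [[319.0, 215.0]], [[293.0, 199.0]], [[289.0, 205.0]]]
[(np.float64(454.280290526772), np.float64(123.05731149684516)), (np.float64(351.7887294389675), np.float64(89.62231607586055)), (np.float64(454.4176194002223), np.float64(134.192089030995)), (np.float64(352.758550464325), np.float64(100.82753514578854))]
```

```bash
python3 -m pendant '[[0,0,0,0,0.0166,0,100],[0,0,0,0,0.0166,0,100],[0,0,0,0,0.0166,0.012,100],[0,0,0,0,0.0166,0.02,100],[0,0,0,0,0.0166,0.024,100],[0,0,0,0,0.0166,0.028,100],[0,0,0,0,0.0166,0.031,100],[0,0,0,0,0.0166,0.034,100],[0,0,0,0,0.0166,0.037,100],[0,0,0,0,0.0166,0.037,100]]'; python3 -c "
from h import *
where()
for n in ('scene','side'):
    g=cams.snapshot(n)['img']
    g=cv2.resize(g[170:350,180:415],None,fx=3.4,fy=3.4,interpolation=2)
    cv2.imwrite('pics/2%s.png'%n,g)"
```

```text
time_s: 4.05
tool_pos: [0.486, -0.1038, 0.0212]
orientation: [[-0.045, 0.003, 0.999], [-0.999, 0.001, -0.045], [-0.001, -1.0, 0.003]]
contact_force: [-0.4, 0.4, -0.4]
gripper_width: 1.002
t 4.05 board TCP [-91.3 -31.2  21.2] F board [-0.4  0.4 -0.4] w 1.002
```

View pics/2scene.png

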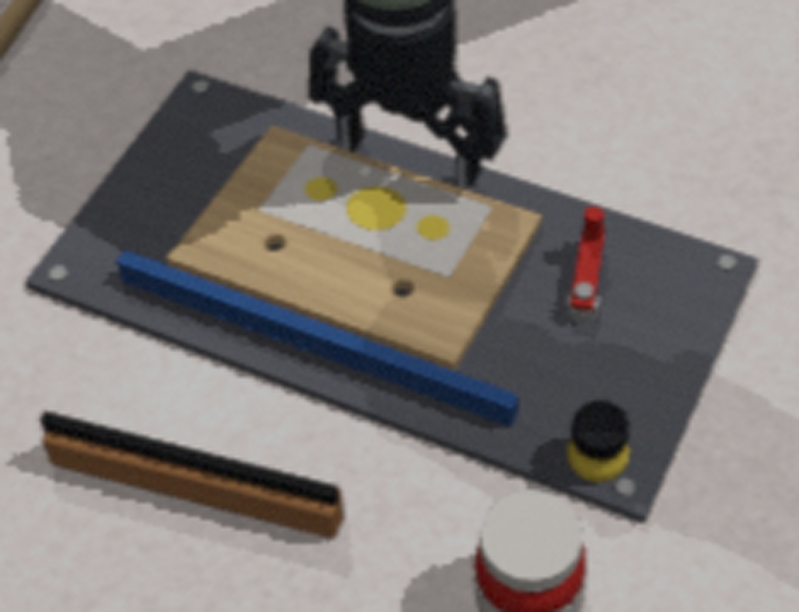

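View pics/2side.png

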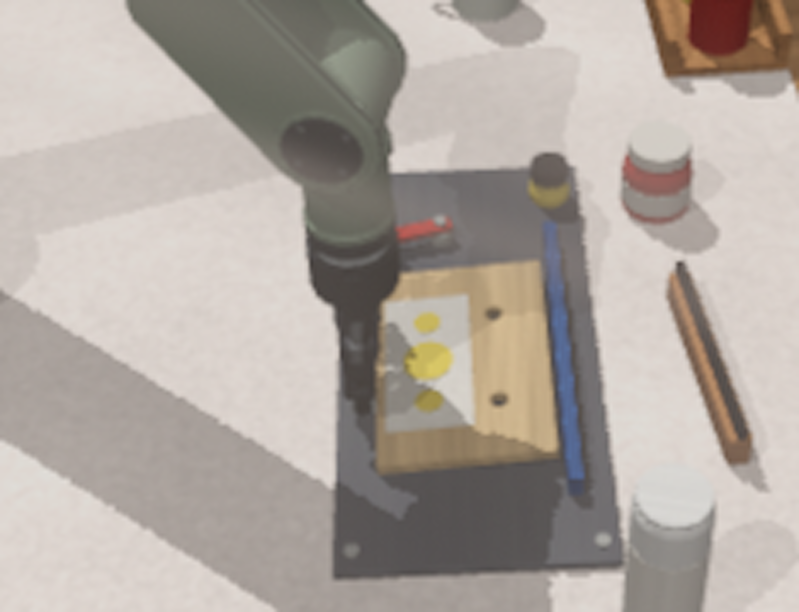

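The pallet has moved towards the fence; a narrow dark gap is still visible. Continuing in small steps.

```bash
python3 -m pendant '[[0,0,0,0,0,0.002,100],[0,0,0,0,0,0.004,100],[0,0,0,0,0,0.006,100],[0,0,0,0,0,0.006,100]]'; python3 -c "
from h import *
where()
for n in ('scene','side'):
    g=cams.snapshot(n)['img']
    g=cv2.resize(g[170:350,180:415],None,fx=3.4,fy=3.4,interpolation=2)
    cv2.imwrite('pics/3%s.png'%n,g)"
```

```text
time_s: 4.65
tool_pos: [0.4919, -0.1041, 0.0212]
orientation: [[-0.045, 0.002, 0.999], [-0.999, 0.001, -0.045], [-0.001, -1.0, 0.002]]
contact_force: [-2.2, 0.5, 0.5]
gripper_width: 1.0
t 4.65 board TCP [-85.5 -31.1  21.2] F board [-2.2  0.4  0.5] w 1.0
```

View pics/3scene.png

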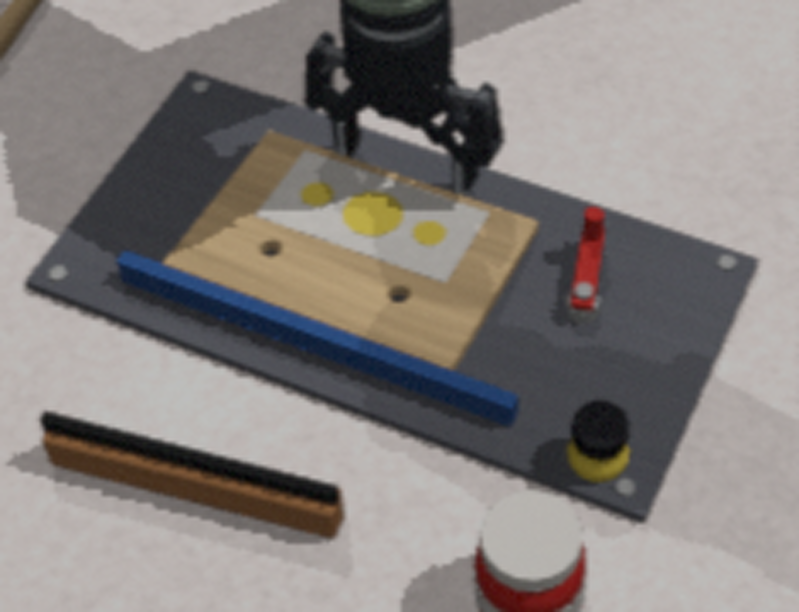

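View pics/3side.png

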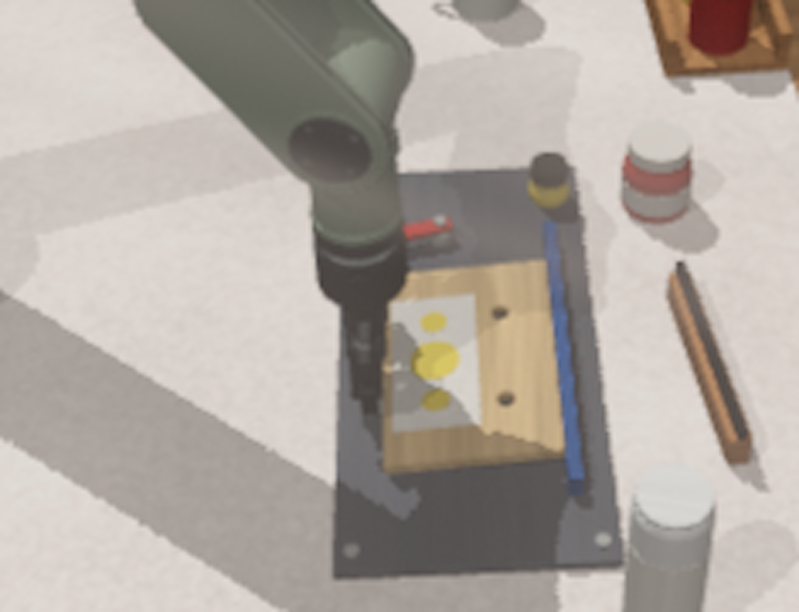

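```bash
python3 -m pendant '[[0,0,0,0,0,0.0015,100],[0,0,0,0,0,0.003,100],[0,0,0,0,0,0.003,100]]'; python3 -c "
from h import *
where()
s=cams.snapshot('scene');si=cams.snapshot('side')
cv2.imwrite('pics/4scene.png',cv2.resize(s['img'][195:300,210:345],None,fx=5.8,fy=5.6,interpolation=2))
cv2.imwrite('pics/4side.png',cv2.resize(si['img'][240:320,280:370],None,fx=7,fy=7,interpolation=2))
"
```

```text
time_s: 5.12
tool_pos: [0.4921, -0.104, 0.021]
orientation: [[-0.045, -0.003, 0.999], [-0.999, 0.001, -0.045], [-0.001, -1.0, -0.004]]
contact_force: [-9.2, -1.1, 5.8]
gripper_width: 1.0
t 5.12 board TCP [-85.3 -31.1  21. ] F board [-9.1 -1.6  5.8] w 1.0
```

View pics/4scene.png

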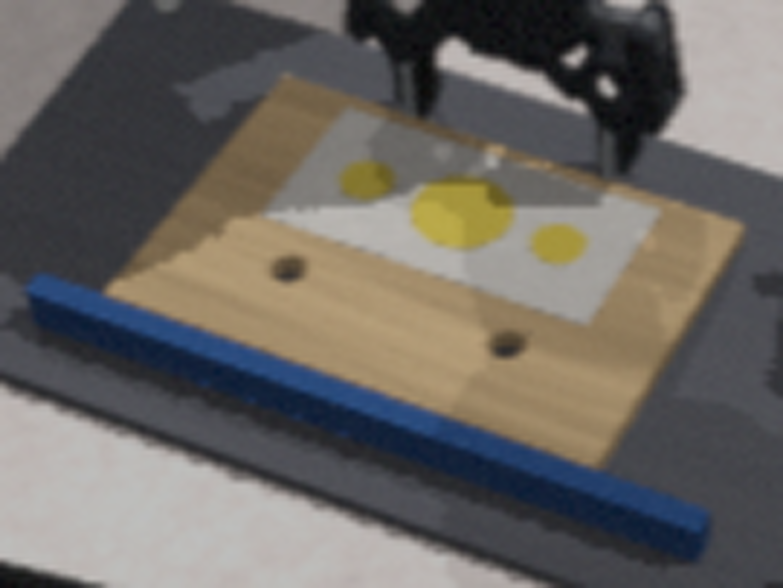

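View pics/4side.png

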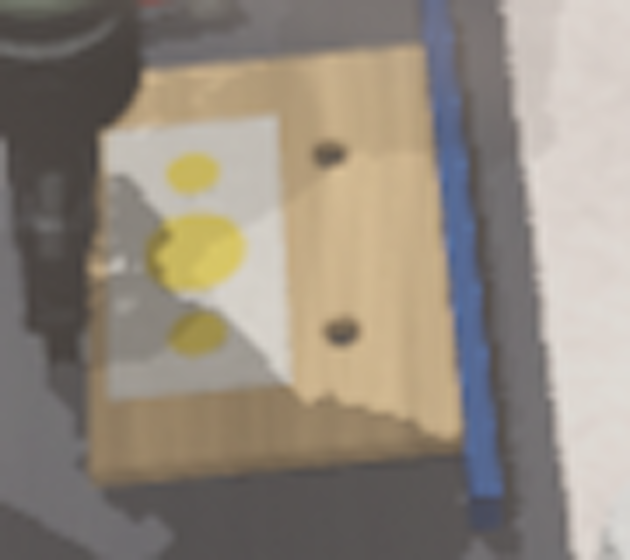

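Pallet now flush along the fence in both views. Retract, rise, close, and go to the right side of the pallet.

```bash
python3 -m pendant '[[0,0,0,0,0,-0.015,100],[0,0,0,0,-0.03,-0.025,60],[0,0,0,0,-0.07,-0.025,0],[0,0,0,0.05,-0.08,-0.015,0],[0,0,0,0.09,-0.08,0.01,0],[0,0,0,0.13,-0.08,0.04,0],[0,0,0,0.143,-0.08,0.07,0],[0,0,0,0.143,-0.08,0.07,0]]'; python3 -c "
from h import *
where()
b=np.load('b.npy')
s=cams.snapshot('scene');si=cams.snapshot('side')
for c,q in ((s,(210+288/5.8-.4,195+268/5.6-.4)),(s,(210+506/5.8-.4,195+344/5.6-.4)),(si,(280+342/7-.4,240+330/7-.4)),(si,(280+328/7-.4,240+154/7-.4))):
  print((Rz(b[2]).T@(ray(c,q,.0285)-[b[0],b[1],0])*1000).round(1))
cv2.imwrite('pics/5scene.png',cv2.resize(s['img'][170:310,180:355],None,fx=4.5,fy=4.3,interpolation=2))
cv2.imwrite('pics/5side.png',cv2.resize(si['img'][240:330,270:370],None,fx=6,fy=6,interpolation=2))
go(-15,-174,.033)
"
```

```text
time_s: 6.22
tool_pos: [0.5579, -0.2517, 0.1005]
orientation: [[-0.046, 0.0, 0.999], [-0.999, 0.0, -0.046], [-0.0, -1.0, 0.0]]
contact_force: [-0.6, 0.1, -0.2]
gripper_width: -0.003
t 6.22 board TCP [ -12.8 -175.6  100.5] F board [-0.6  0.1 -0.2] w -0.003
[ 28.8 -79.8  28.5]
[29.  20.1 28.5]
[ 29.1 -77.9  28.5]
[28.3 21.4 28.5]
turn [ 0.004  0.001 -0.002] shift [0.0002 0.0673 0.0006] world [ 0.556 -0.25   0.033]
```

View pics/5scene.png

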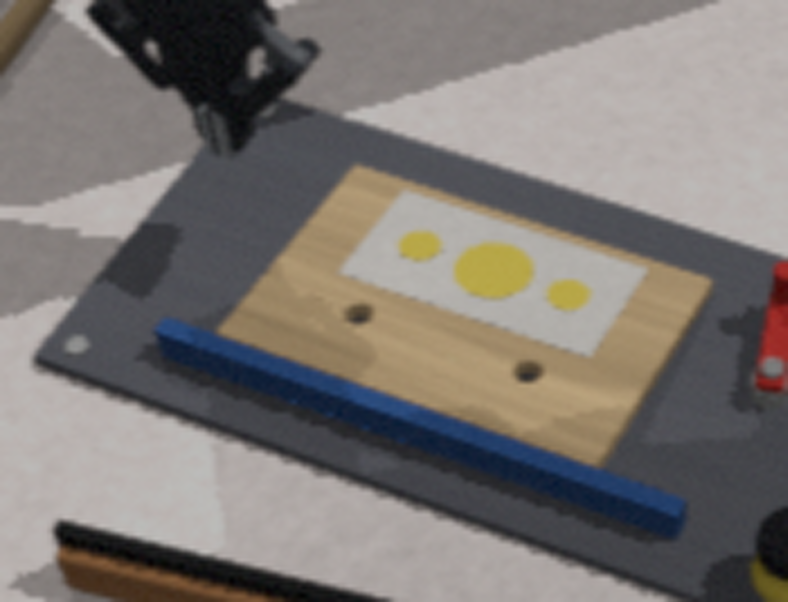

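View pics/5side.png

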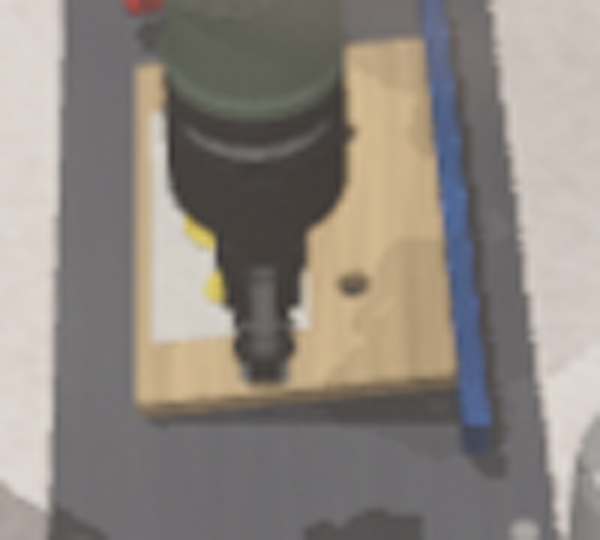

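```bash
python3 -m pendant '[[0,0,0,0,0.04,0,0],[0,0,0,0,0.067,0,0],[0,0,0,0,0.067,0,0],[0,0,0,-0.01,0.067,0,0],[0,0,0,-0.017,0.067,0,0],[0,0,0,-0.022,0.067,0.0005,0],[0,0,0,-0.026,0.067,0.001,0],[0,0,0,-0.03,0.067,0.0015,0],[0,0,0,-0.034,0.067,0.002,0],[0,0,0,-0.038,0.067,0.0025,0],[0,0,0,-0.038,0.067,0.0025,0]]'; python3 -c "
from h import *
where()
b=np.load('b.npy')
s=cams.snapshot('scene');si=cams.snapshot('side')
cv2.imwrite('pics/6scene.png',cv2.resize(s['img'][170:310,180:355],None,fx=4.5,fy=4.3,interpolation=2))
cv2.imwrite('pics/6side.png',cv2.resize(si['img'][240:330,270:370],None,fx=6,fy=6,interpolation=2))
"
```

```text
time_s: 7.7
tool_pos: [0.5577, -0.2129, 0.0338]
orientation: [[-0.043, -0.007, 0.999], [-0.999, 0.0, -0.043], [0.0, -1.0, -0.007]]
contact_force: [-5.9, -5.4, 5.0]
gripper_width: 0.003
t 7.7 board TCP [ -14.8 -136.8   33.8] F board [-5.7 -5.7  5. ] w 0.003
```

View pics/6scene.png

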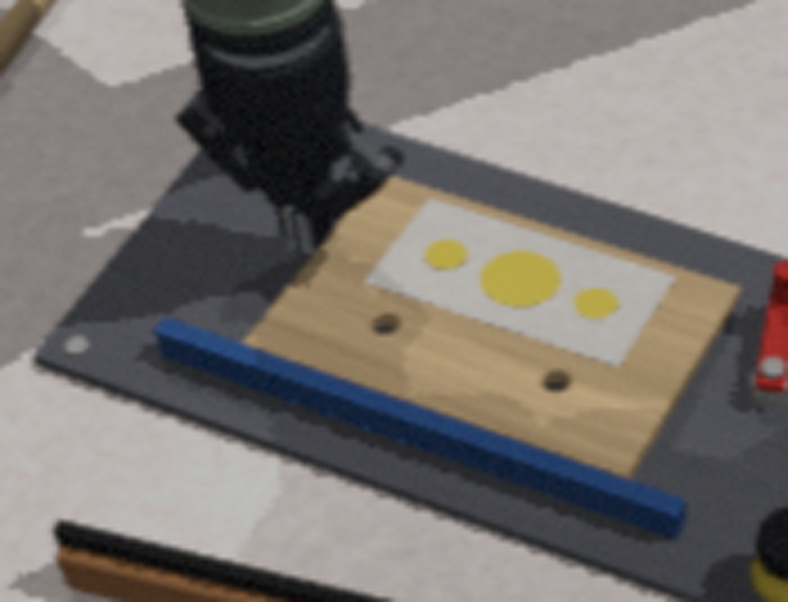

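View pics/6side.png

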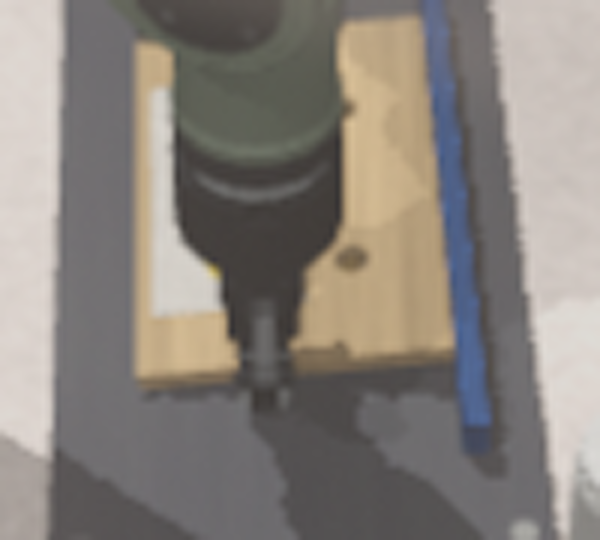

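The pallet slid about 17 mm left and stays flush with the fence; about 12 mm remain.

```bash
python3 -m pendant '[[0,0,0,-0.003,0,0.0005,0],[0,0,0,-0.006,0,0.001,0],[0,0,0,-0.008,0,0.001,0],[0,0,0,-0.0095,0,0.001,0],[0,0,0,-0.0095,0,0.001,0]]'; python3 -c "
from h import *
where()
b=np.load('b.npy')
s=cams.snapshot('scene');si=cams.snapshot('side')
cv2.imwrite('pics/7scene.png',cv2.resize(s['img'][170:310,180:355],None,fx=4.5,fy=4.3,interpolation=2))
cv2.imwrite('pics/7side.png',cv2.resize(si['img'][240:330,270:370],None,fx=6,fy=6,interpolation=2))
"
```

```text
time_s: 8.43
tool_pos: [0.5595, -0.203, 0.0339]
orientation: [[-0.044, -0.006, 0.999], [-0.999, 0.001, -0.044], [-0.0, -1.0, -0.006]]
contact_force: [-0.0, -0.2, -0.2]
gripper_width: 0.001
t 8.43 board TCP [ -13.4 -126.9   33.9] F board [-0.  -0.2 -0.2] w 0.001
```

View pics/7scene.png

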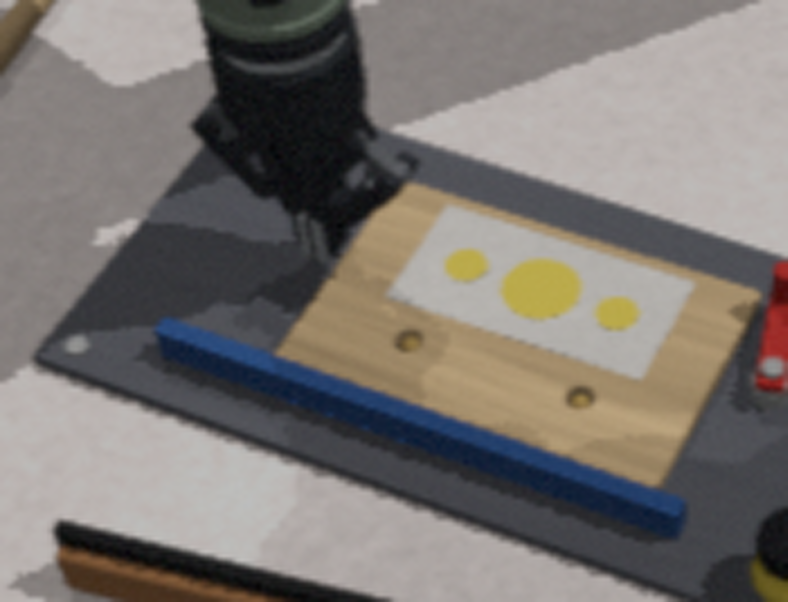

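View pics/7side.png

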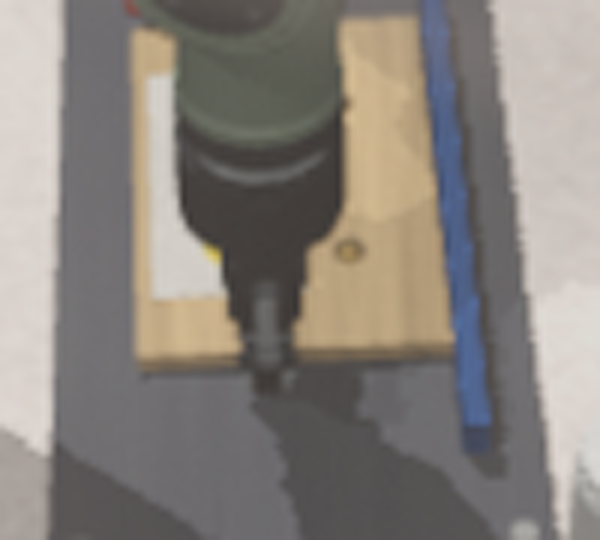

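Brass is now visible in both holes and the force fell to zero, so it looks dropped. I'll back off and verify before touching the latch.

```bash
python3 -m pendant '[[0,0,0,0.015,0,0,0],[0,0,0,0.025,-0.03,0,0],[0,0,0,0.025,-0.08,0,0],[0,0,0,0.03,-0.12,-0.06,0],[0,0,0,0.03,-0.12,-0.12,0],[0,0,0,0.03,-0.12,-0.17,0],[0,0,0,0.03,-0.12,-0.17,0]]'; python3 -c "
from h import *
where(); print(monitor.get_obs()['joint_pos'].round(1))
for n,(x,y) in (('scene',(205,180)),('side',(270,215))):
    s=cams.snapshot(n)['img'][y:y+130,x:x+160]
    cv2.imwrite('pics/8%s.png'%n,cv2.resize(s,None,fx=4.6,fy=4.6,interpolation=2))
"
```

```text
time_s: 9.4
tool_pos: [0.3851, -0.2254, 0.155]
orientation: [[-0.046, -0.009, 0.999], [-0.999, 0.002, -0.046], [-0.001, -1.0, -0.009]]
contact_force: [1.2, -0.2, 0.2]
gripper_width: -0.002
t 9.4 board TCP [-186.6 -157.2  155. ] F board [ 1.2 -0.2  0.2] w -0.002
[-31.7  12.2 113.6  -0.2  54.7  61.1]
```

View pics/8scene.png

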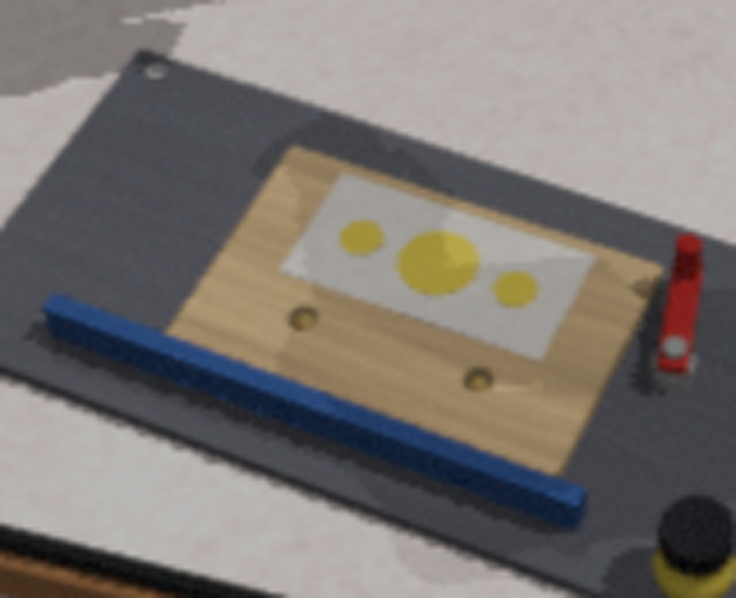

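View pics/8side.png

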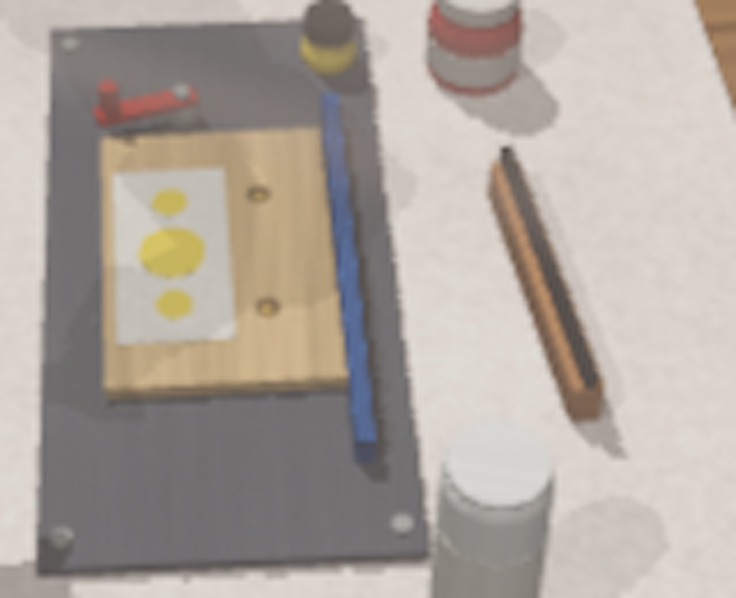

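```bash
python3 -c "
from h import *
b=np.load('b.npy');sc=cams.snapshot('scene');si=cams.snapshot('side')
A=lambda p:unz(p,205,180,4.6);B=lambda p:unz(p,270,215,4.6)
pc=[[-75,-110,10],[-75,110,10],[75,110,10],[75,-110,10],[30,-50,10],[30,50,10]]
o=[(sc,[0,1,4,5],A([(293,147),(663,264),(303,317),(479,379)])),(si,[1,2,0,5,4],B([(100,138),(318,128),(105,388),(259,193),(268,306)]))]
for t in (0,.0857):
  p,r=fit(lambda q,P:pal2w(q,P,t),pc,o,[b[0],b[1],0]); d=Rz(b[2]).T@np.array([p[0]-b[0],p[1]-b[1],0]); print(t,(d*1000).round(1),(p[2]-b[2]).round(4),'rms px',np.sqrt((r**2).mean()).round(2))
  print(r.round(1).tolist())
for s,uv in ((sc,A([(688,240)])[0]),(si,B([(108,86)])[0])):
    e=Rz(b[2]).T@(ray(s,uv,.055)-[b[0],b[1],0])*1000; print(e.round(1),np.arctan2(-(e[1]-137),-(e[0]+20)))
def pose(th,d,z=.056):
    k=np.array([-20,137])+52*np.array([-np.cos(th),-np.sin(th)]); q=k+d*np.array([-np.sin(th),np.cos(th)]); return q
q=pose(.25,40); print(q); go(q[0],q[1],.155,-np.pi/2+.25)
"
```

```text
0 [-1.7 -0.5  0. ] 0.017 rms px 0.2
[[-0.1, -0.2], [0.3, 0.4], [0.1, 0.2], [0.1, -0.1], [0.1, 0.1], [-0.1, -0.0], [0.1, 0.3], [-0.2, 0.2], [0.1, 0.2]]
0.0857 [-0.2 -0.9  0. ] 0.0143 rms px 1.18
[[-0.2, -0.1], [0.1, 0.7], [-0.5, -2.1], [-0.3, -2.3], [0.4, 0.2], [0.1, -2.8], [0.2, 0.4], [-0.0, -1.7], [0.2, -1.7]]
[-72.5 122.3  55. ] 0.27246545128266453
[-71.5 123.7  55. ] 0.25296484681047265
[-80.2796043  162.89149099]
turn [ 0.005 -0.248 -0.   ] shift [-0.3209 -0.0004  0.1015] world [0.506 0.09  0.155]
```

Flat model fits at 0.2 px (tilted one 1.2 px), with the pallet within 2 mm and 1° of its seat. It is seated with the latch open at 0.26. Now to the latch.

```bash
python3 -m pendant '[[0,-0.03,0,-0.045,0,0.014,0],[0,-0.06,0,-0.091,0,0.029,0],[0,-0.1,0,-0.137,0,0.043,0],[0,-0.14,0,-0.183,0,0.058,0],[0,-0.18,0,-0.229,0,0.072,0],[0,-0.22,0,-0.275,0,0.087,0],[0,-0.248,0,-0.321,0,0.1015,0],[0,-0.248,0,-0.321,0.04,0.1015,0],[0,-0.248,0,-0.321,0.08,0.1015,0],[0,-0.248,0,-0.321,0.098,0.1015,0],[0,-0.248,0,-0.321,0.098,0.1015,0]]'; python3 -c "
from h import *
where()
for th in (.25,.4,.6,.8,1.0,1.2,1.4,1.5,1.6,1.65):
    k=np.array([-20,137])+52*np.array([-np.cos(th),-np.sin(th)]); q=k+21.5*np.array([-np.sin(th),np.cos(th)]); print(th,q.round(1)); go(q[0],q[1],.056,-np.pi/2+th)
for n,(x,y) in (('scene',(255,170)),('side',(260,205))):
    s=cams.snapshot(n)['img'][y:y+130,x:x+160]
    cv2.imwrite('pics/9%s.png'%n,cv2.resize(s,None,fx=4.6,fy=4.6,interpolation=2))
"
```

```text
time_s: 10.98
tool_pos: [0.5054, 0.0901, 0.0548]
orientation: [[0.204, -0.008, 0.979], [-0.979, -0.001, 0.204], [-0.001, -1.0, -0.008]]
contact_force: [0.0, -0.1, -0.2]
gripper_width: -0.003
t 10.97 board TCP [-80.7 163.5  54.8] F board [ 0.  -0.1 -0.2] w -0.003
0.25 [-75.7 145. ]
turn [ 0.008  0.001 -0.001] shift [ 0.0191 -0.0012  0.0003] world [0.51  0.071 0.056]
0.4 [-76.3 136.6]
turn [ 0.008 -0.149 -0.001] shift [ 0.0272 -0.0012 -0.0024] world [0.509 0.063 0.056]
0.6 [-75.1 125.4]
turn [ 0.008 -0.349 -0.002] shift [ 0.0383 -0.0012 -0.004 ] world [0.509 0.052 0.056]
0.8 [-71.7 114.7]
turn [ 0.008 -0.549 -0.003] shift [ 0.0495 -0.0012 -0.0033] world [0.512 0.041 0.056]
1.0 [-66.2 104.9]
turn [ 0.007 -0.749 -0.004] shift [ 0.0604 -0.0012 -0.0005] world [0.517 0.031 0.056]
1.2 [-58.9  96.3]
turn [ 0.007 -0.949 -0.005] shift [ 0.0704 -0.0013  0.0045] world [0.524 0.022 0.056]
1.4 [-50.   89.4]
turn [ 0.007 -1.149 -0.005] shift [ 0.0793 -0.0013  0.0114] world [0.533 0.015 0.056]
1.5 [-45.1  86.7]
turn [ 0.007 -1.249 -0.006] shift [ 0.0832 -0.0014  0.0154] world [0.538 0.012 0.056]
1.6 [-40.   84.4]
turn [ 0.006 -1.349 -0.006] shift [ 0.0867 -0.0014  0.0199] world [0.543 0.009 0.056]
1.65 [-37.3  83.5]
turn [ 0.006 -1.399 -0.006] shift [ 0.0883 -0.0014  0.0222] world [0.545 0.008 0.056]
```

View pics/9scene.png

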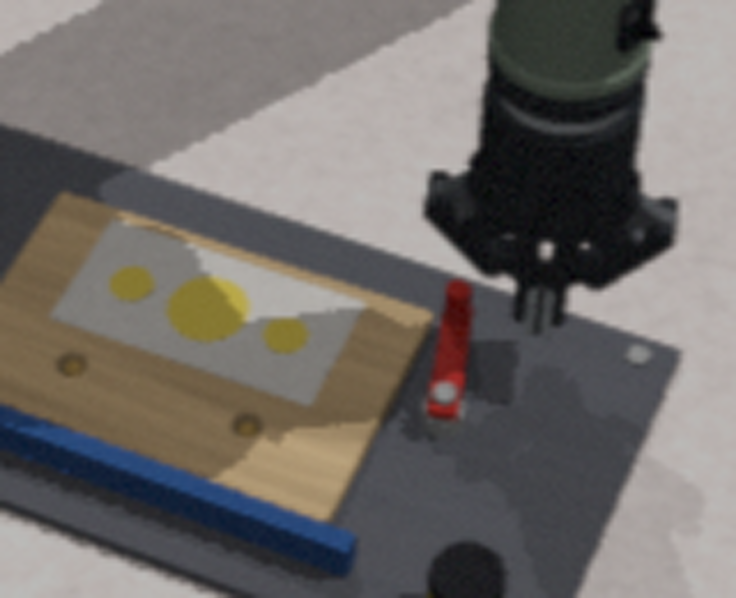

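View pics/9side.png

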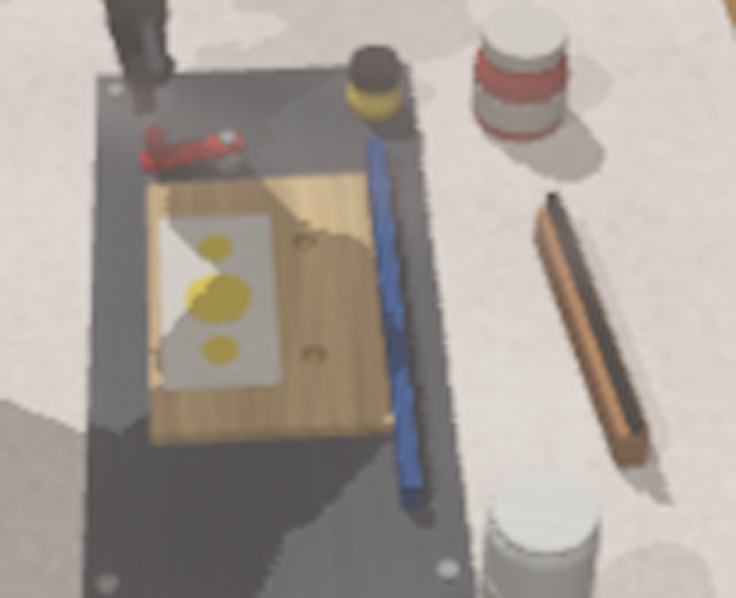

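The fingertips stand left of the knob, clear of everything. Sweeping the knob round the arc.

```bash
python3 -m pendant '[[0,0,0,0.019,-0.001,0,0],[0,-0.15,0,0.027,-0.001,-0.0024,0],[0,-0.25,0,0.033,-0.001,-0.0033,0],[0,-0.35,0,0.038,-0.001,-0.004,0],[0,-0.45,0,0.044,-0.001,-0.0037,0],[0,-0.55,0,0.0495,-0.001,-0.0033,0],[0,-0.65,0,0.055,-0.001,-0.002,0],[0,-0.75,0,0.0604,-0.001,-0.0005,0],[0,-0.85,0,0.0655,-0.001,0.002,0],[0,-0.95,0,0.0704,-0.001,0.0045,0],[0,-1.05,0,0.075,-0.001,0.008,0],[0,-1.05,0,0.075,-0.001,0.008,0]]'; python3 -c "
from h import *
where()
for th in (1.3,1.4,1.5,1.6,1.65):
    k=np.array([-20,137])+52*np.array([-np.cos(th),-np.sin(th)]); q=k+21.5*np.array([-np.sin(th),np.cos(th)]); print(th,q.round(1)); go(q[0],q[1],.056,-np.pi/2+th)
for n,(x,y) in (('scene',(255,170)),('side',(260,205))):
    s=cams.snapshot(n)['img'][y:y+130,x:x+160]
    cv2.imwrite('pics/10%s.png'%n,cv2.resize(s,None,fx=4.6,fy=4.6,interpolation=2))
"
```

```text
time_s: 12.58
tool_pos: [0.5307, 0.0171, 0.0587]
orientation: [[0.95, -0.001, 0.313], [-0.313, -0.0, 0.95], [-0.001, -1.0, -0.001]]
contact_force: [-1.0, -0.6, -0.3]
gripper_width: -0.001
t 12.57 board TCP [-52.2  91.6  58.7] F board [-1.  -0.6 -0.3] w -0.001
1.3 [-54.6  92.6]
turn [ 0.001 -0.002 -0.001] shift [-0.0026  0.0027  0.0003] world [0.528 0.018 0.056]
1.4 [-50.   89.4]
turn [ 0.001 -0.102 -0.001] shift [ 0.0027  0.0027 -0.0016] world [0.533 0.015 0.056]
1.5 [-45.1  86.7]
turn [ 0.001 -0.202 -0.001] shift [ 0.0081  0.0027 -0.0029] world [0.538 0.012 0.056]
1.6 [-40.   84.4]
turn [ 0.001 -0.302 -0.001] shift [ 0.0137  0.0027 -0.0037] world [0.543 0.009 0.056]
1.65 [-37.3  83.5]
turn [ 0.001 -0.352 -0.001] shift [ 0.0165  0.0027 -0.0039] world [0.545 0.008 0.056]
```

View pics/10scene.png

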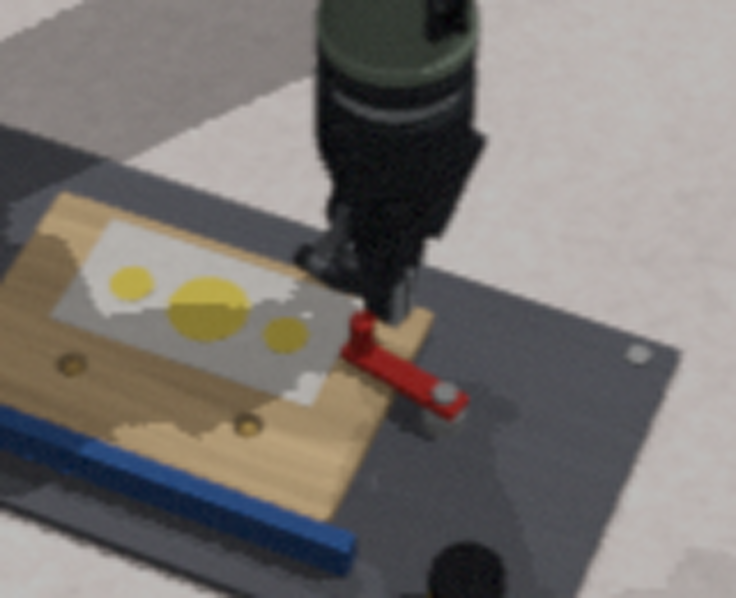

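The latch is well round (about 1.4) and over the pallet. Pushing on gently to the stop.

```bash
python3 -m pendant '[[0,-0.1,0,0.003,0.001,-0.0016,0],[0,-0.2,0,0.008,0.002,-0.0029,0],[0,-0.25,0,0.011,0.002,-0.0033,0],[0,-0.3,0,0.0137,0.002,-0.0037,0],[0,-0.33,0,0.0155,0.002,-0.0038,0],[0,-0.33,0,0.0155,0.002,-0.0038,0]]'; python3 -c "
from h import *
where()
"
```

```text
time_s: 13.42
tool_pos: [0.5432, 0.009, 0.0564]
orientation: [[1.0, -0.003, -0.011], [0.011, -0.0, 1.0], [-0.003, -1.0, -0.0]]
contact_force: [-1.9, -0.4, 1.8]
gripper_width: -0.001
t 13.43 board TCP [-39.3  84.1  56.4] F board [-1.9 -0.5  1.8] w -0.001
```

```bash
python3 -m pendant '[[0,0,0,0.0015,0,0,0],[0,0,0,0.003,0,0,0],[0,0,0,0.003,0,0,0]]'; python3 -c "
from h import *
where()"
```

```text
time_s: 13.8
tool_pos: [0.5437, 0.0089, 0.0562]
orientation: [[1.0, -0.009, -0.011], [0.011, -0.001, 1.0], [-0.009, -1.0, -0.001]]
contact_force: [-7.1, -1.2, 6.1]
gripper_width: 0.003
t 13.8 board TCP [-38.8  84.1  56.2] F board [-7.  -1.5  6.1] w 0.003
```

At the stop (force builds, position stays). Backing off and checking.

```bash
python3 -m pendant '[[0,0,0,-0.015,0,0,0],[0,0,0,-0.03,0,0,0],[0,0,0,-0.05,-0.04,0,0],[0,0,0,-0.09,-0.09,0,0],[0,0,0,-0.13,-0.13,0,0],[0,0,0,-0.15,-0.15,0,0],[0,0,0,-0.15,-0.15,0,0]]'; python3 -c "
from h import *
where()
for n,(x,y) in (('scene',(205,170)),('side',(260,205))):
    s=cams.snapshot(n)['img']; cv2.imwrite('pics/11%sfull.png'%n,s); s=s[y:y+130,x:x+170]
    cv2.imwrite('pics/11%s.png'%n,cv2.resize(s,None,fx=4.6,fy=4.6,interpolation=2))
"
```

```text
time_s: 14.68
tool_pos: [0.3946, 0.0075, 0.2089]
orientation: [[1.0, -0.004, -0.011], [0.011, -0.001, 1.0], [-0.004, -1.0, -0.001]]
contact_force: [0.5, 0.1, -0.8]
gripper_width: 0.002
t 14.68 board TCP [-187.7   75.9  208.9] F board [ 0.5  0.1 -0.8] w 0.002
```

View pics/11scene.png

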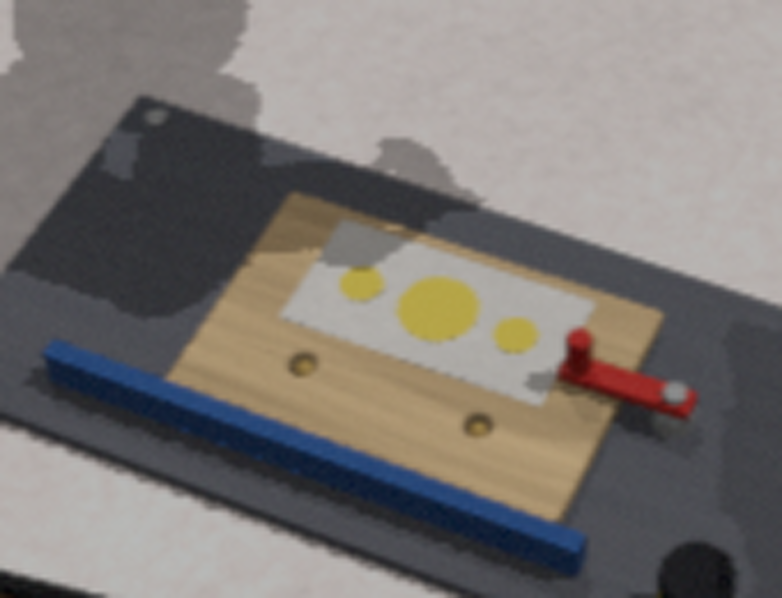

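View pics/11side.png

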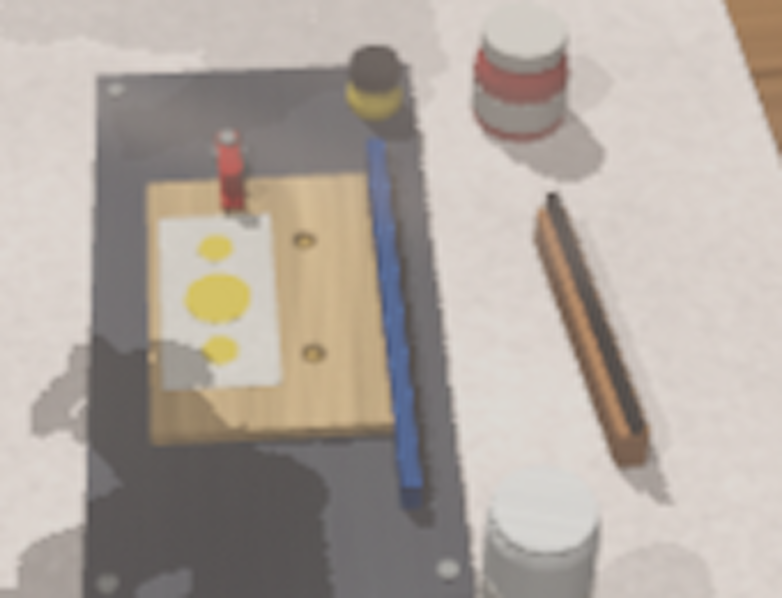

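View pics/11scenefull.png

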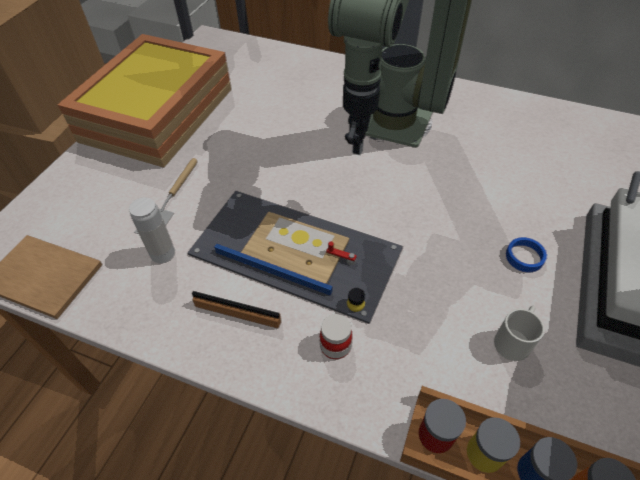

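```bash
python3 -c "
from h import *
b=np.load('b.npy')
for n,uv in (('scene',unz([(578,336)],205,170,4.6)[0]),):
    e=Rz(b[2]).T@(ray(cams.snapshot(n),uv,.055)-[b[0],b[1],0])*1000; print(e.round(1),np.arctan2(-(e[1]-137),-(e[0]+20)))
from workcell import manip
print(manip.job_done())"
```

```text
[-19.7  83.9  55. ] 1.5758619782184413
the job is handed in; nothing more can be done
None
```

The pallet is seated over both pins, the red latch is closed over its left edge, and the job is handed in at about 15 s of robot time.

- **To the fence:** I pushed the pallet's near edge with the two open fingers until it lay square against the blue fence. The force rose to about 9 N and it stopped moving.
- **Along the fence:** I pushed its right edge left with the closed fingers until it dropped over the pins.
- **Latch:** I swept the knob round to its stop, where the force built up and the position held. Then I pulled the arm clear.

**Last checks:**
- **Seat:** Before the latch was moved, a flat pallet matched the pictures to 0.2 px against 1.2 px for a tilted one. It measured 2 mm and 0.017 rad from its nominal seat. Brass shows in both holes, and they had not moved in the final pictures.
- **Latch angle:** It measured about 1.58 rad in the last scene picture, against a required 1.4 and a stop at 1.6.
- **Surroundings:** The inks and tools look unmoved by eye; I did not measure them. The contact force is about zero and the gripper is well clear.

None of these checks failed or disagreed. The hand-in gave no verdict.

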